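Try the freewheel of the tube carousel both ways

ROBOT

A 6-joint arm with a two-finger parallel gripper is mounted at the origin on a cart in front of the work surface, level with it; the furniture and walls round the work are solid. World frame = base frame: x ahead of the robot, y to its left, z up, the work surface at z = 0. Lengths are in m, angles in rad, forces in N, time in s.
With the tool pointing down it reaches from about 0.225 to 0.875 m from the base axis. Payload 3.4 kg.
Tool frame: the origin (TCP) lies at the very end of the fingers, on their centre line; the grasp point (between the pads) lies 19 mm behind it; z points along the fingers, y is the direction in which the jaws open and shut (so a half turn about z gives the same grasp; the last joint's range is limited). The gripper opens to 85 mm and grips with 20 to 120 N. Pads are 22 mm wide; open, the fingers measure 114 mm over their backs; the gripper's body (76 mm by 85 mm) begins 54 mm behind the grasp point. The pads swing forward as they close: fully open they stand 13 mm farther back than shut.
Start: joints at [1.046, 0.276, 1.505, -0, 1.361, -0.121], TCP at [0.226, 0.529, 0.231] pointing down, gripper open.
Joint ranges: [-2.89, 2.89], [-0.75, 2.08], [0.22, 2.7], [-1.18, 4.32], [0.11, 2.71], [-2.7, 2.7]. Speed limits (rad/s): [2.57, 2.57, 3.14, 3.14, 3.14, 3.14].

INTERFACE

Orientations are given as a unit quaternion [w, x, y, z].
In Python, from rig import get_state, get_image, calibration, sign_off gives the robot as it stands. The module is installed in compiled form; this text tells all that it offers.
- The arm moves only by the tool drive_tool, never from a script. Its argument "targets" is one flat list of numbers, 7 for each row, row after row: the turn, a rotation vector about the tool's x, y, z in degrees, then the shift along the tool's x, y, z in mm, then the opening, from 0 (shut) to 1 (fully open). In form: [wx, wy, wz, tx, ty, tz, fingers, wx, wy, wz, tx, ty, tz, fingers, ...]. A call has 1 to 12 rows; each row shifts and turns the commanded pose from where the row before left it, along the tool's axes as they then stand; what a row does not reach is not made up. A row lasts 1/8 s, in which the tool goes at most 62.5 mm and 10.7 degrees, less where a joint would pass 70% of its speed; a pose out of reach is approached as far as the arm can. A call is refused whole if a number of a shift passes 62.5 or a number of a turn 10.7, either way. A call with a gripper value outside its range is refused whole. The fingers move at their own pace and stop on an object; "grip_force" is the grip in N (left out, the last holds). Time passes only in rows, so rows that do not move let the fingers close. It gives the time, the measured TCP pose, the force and the opening at its end, in the units of the state.
- get_state(): the state, without advancing time (a new reading comes with each control period).
- get_image(name): name is "scene" or "top"; returns the picture (384x512x3 uint8, red, green, blue); there is no depth.
- calibration(name): a dict with "mtx" (3x3 intrinsics, pixels), "distortion" ([k1, k2, p1, p2, k3] as OpenCV has them; the pictures are not rectified), "world_to_cam" (4x4, takes a point from world to camera coordinates). Camera axes: x right, y down, z forward; pixel columns grow to the right and rows downward; lengths in m; the calibration is good to about 2 mm. A picture is of the moment at which its call begins. calibration takes no time and is no camera call.
- sign_off(): hands the job in, once; it reports no verdict.
The state is a dict: "clock": time; "qpos": joint angles; "qd": joint speeds; "effort": joint torques, N m; "position": TCP position; "ee_rot": TCP orientation; "contact_force": force on the tool from outside, world axes, zero at the start; "moment": the same for the moment, N m; "width": finger opening in m.
Only numpy, scipy, OpenCV 4.12 (cv2) and the standard library are available. Lean on these libraries where they do the work, as an engineer would, in place of code of your own. Each camera call takes 0.05 s, during which the arm holds its last target.

TASK

Test the freewheel of the micro-tube carousel that has the orange knob: turn its knob clockwise (seen from above) by about a quarter turn so that it carries the tube disc round with it, then turn the knob back so that it runs loose to its home mark and the disc stays where it was brought. Let go of the knob, and leave the carousel with the grey knob alone.

Things in the scene. Friction and masses are not known exactly. Their poses are not given: they have to be found in the camera images.
- carousel_orange: Tube carousel with the orange knob, fixed to the bench: round white base 128 mm across, 22 mm high; origin at the centre of its underside, z up on the axis of disc and knob. +x points to the home mark, a black tab with white top on the rim, 67 mm out, 35 mm high. On the base an aluminium disc 112 mm across (top at 38 mm) with 12 caps (tops at 47 mm), one red, the others white.
- carousel_orange_knob (a joint): Orange knob angle (rad), growing clockwise from above; 0: arm and white line on the grip point at the home mark. Stops at -0.5 and 2.0; starts within 0.12 of 0; stays where left. Clockwise (about 0.08 N m) its pin catches one of the disc's 18 saw teeth after at most 20 degrees of play and carries the disc along; anticlockwise (about 0.04 N m) it clicks over them and the disc stays.
- carousel_orange_grip (a point): Centre of the orange grip, on the turning axis, 90 mm above the bench: an upright bar 56 mm long, 14 mm thick, from 70 to 104 mm above the bench. This point's x axis runs along the bar towards the arm end (at knob angle 0: the carousel's x), z up. Below it a thin shaft and a steel arm (top at 56 mm, brass spring pin at its end, up to 69 mm, 31 mm from the axis).
- carousel_orange_disc (a joint): Angle of the tube disc under the orange knob (rad), growing clockwise seen from above; 0 when the red cap stands at the home mark. Any start angle. Stays where it is left (friction 0.06 N m).
- carousel_orange_red_cap (a point): Top of the red cap on the disc under the orange knob, 47.5 mm from the axis, 47 mm above the bench.
- carousel_grey: An identical carousel with a grey knob, also fixed to the bench; not to be touched. Origin at the centre of its underside; grip bar top 104 mm above the bench.
- carousel_grey_knob (a joint): Angle of the grey knob (rad), like that of the orange one; to be left alone.
- carousel_grey_red_cap (a point): Top of the red cap on the disc under the grey knob; to be left alone.
- carousel_grey_grip (a point): Centre of the grey grip bar, on its axis, 90 mm above the bench.

How it is judged:
On the way:
1. the orange knob has been turned clockwise to at least 60 degrees past its home mark and has carried its disc at least 40 degrees round (red cap at least 32.5 mm from where it was) (value of joint carousel_orange_knob above 1.047 rad and distance of carousel_orange_red_cap from where it was at the start of the episode above 0.0325 m), for 0.1 s.
At the end, for the whole second after the job is handed in: The orange knob is back within 15 degrees (0.26 rad) of its home mark, its disc still stands at least 40 degrees on from where it started (red cap at least 32.5 mm from its starting point), and both are at rest (under 0.05 rad/s) (value of joint carousel_orange_knob between -0.26 and 0.26 rad and distance of carousel_orange_red_cap from where it was at the start of the episode above 0.0325 m and velocity of joint carousel_orange_disc between -0.05 and 0.05 rad/s and velocity of joint carousel_orange_knob between -0.05 and 0.05 rad/s); the robot touches nothing.
It fails at once if the carousel with the grey knob is disturbed: its knob is turned more than 0.35 rad past its home mark either way, or its red cap is shifted by more than 8 mm (value of joint carousel_grey_knob above 0.35 rad or value of joint carousel_grey_knob below -0.35 rad or distance of carousel_grey_red_cap from where it was at the start of the episode above 0.008 m).
It also fails if it takes over 45 s, if anything falls off the work surface, if the arm or the gripper's body presses on something with over 40 N, if the wrist force passes 120 N, or if a joint passes its speed limit or range.

## Working session

There is one attempt and no reset: what is moved stays moved. The work goes in short steps, Python scripts to look and compute and a tool call to move; the robot and the scene stay as the last step left them, time stands still between calls to the robot, and variables do not carry over. Pictures are saved under pics/ and viewed, and the job is handed in when it is done.

Besides the shell and the picture viewer there is one more tool, called after ">>>" as name(argument=value, ...), one argument or row to a line, values as JSON. drive_tool: Moves the arm, as the interface text tells. Its arguments: {"type":"object","properties":{"targets":{"type":"array"},"grip_force":{"type":"number"}},"required":["targets"]}

```bash
mkdir -p pics
python3 - <<'E'
from rig import *
import cv2
s=get_state();print(s)
for n in("scene","top"):
    im=get_image(n);cv2.imwrite(f"pics/{n}0.png",im[:,:,::-1]);c=calibration(n);print(n,c)
E
```

```text
{'clock': 0.0, 'qpos': array([ 1.04596927e+00,  2.76574418e-01,  1.50612794e+00, -2.43818225e-05,
        1.36072278e+00, -1.20992107e-01]), 'qd': array([ 0.00050088,  0.00021498, -0.00032001, -0.00088522,  0.00132177,
        0.00115313]), 'effort': array([ 5.92268170e-04, -4.16767859e+01, -2.45810902e+01, -3.39542876e-04,
        1.11317620e-02,  2.83531278e-06]), 'position': array([0.22568257, 0.52827531, 0.23045353]), 'ee_rot': array([-2.79442949e-04,  2.00545633e-01,  9.79683933e-01, -8.72666795e-04]), 'contact_force': array([ 0.34502815, -0.78887006, -0.54807903]), 'moment': array([ 0.02203583,  0.04529737, -0.03856298]), 'width': 0.08516782572478458}
scene {'mtx': array([[462.48260367,   0.        , 255.47738806],
       [  0.        , 462.48260367, 198.73363487],
       [  0.        ,   0.        ,   1.        ]]), 'distortion': array([-0.07024138,  0.        ,  0.        ,  0.        ,  0.        ]), 'world_to_cam': array([[-0.57766783, -0.81626622,  0.00305485,  0.16310129],
       [-0.45759694,  0.32073562, -0.82929711,  0.38226856],
       [ 0.67594742, -0.48045615, -0.55879957,  0.46203087],
       [ 0.        ,  0.        ,  0.        ,  1.        ]])}
top {'mtx': array([[440.75990377,   0.        , 265.50864998],
       [  0.        , 440.75990377, 183.84611287],
       [  0.        ,   0.        ,   1.        ]]), 'distortion': array([-0.09996318,  0.        ,  0.        ,  0.        ,  0.        ]), 'world_to_cam': array([[ 0.00322274, -0.99976631,  0.02137635, -0.18420816],
       [-0.99127547, -0.00601063, -0.13166934,  0.56178731],
       [ 0.13176705, -0.02076551, -0.99106319,  0.84424181],
       [ 0.        ,  0.        ,  0.        ,  1.        ]])}
```

View pics/scene0.png

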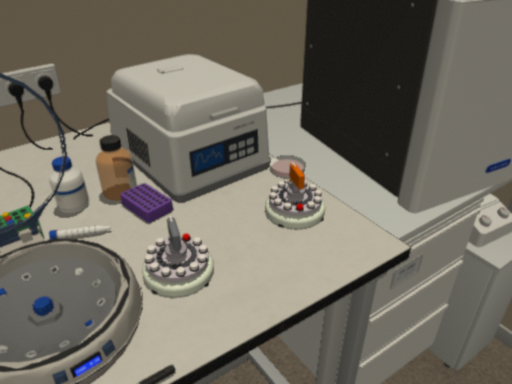

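View pics/top0.png

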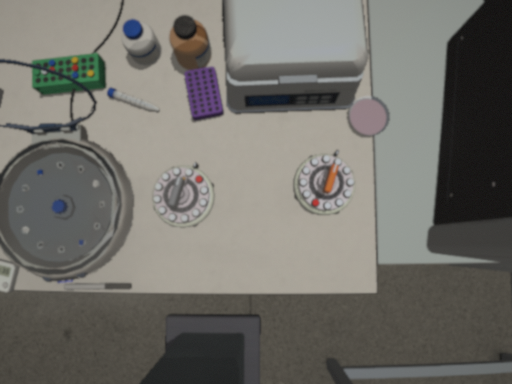

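```bash
cat > h.py <<'E'
import numpy as np,cv2
from rig import *
def ray(n,uv):
    c=calibration(n);p=cv2.undistortPoints(np.array([[uv]],float),c["mtx"],c["distortion"])[0,0]
    T=c["world_to_cam"];R=T[:3,:3];o=-R.T@T[:3,3];return o,R.T@np.array([p[0],p[1],1])
def plane(n,uv,z):
    o,d=ray(n,uv);return o+d*(z-o[2])/d[2]
def proj(n,P):
    c=calibration(n);T=c["world_to_cam"]
    r=cv2.projectPoints(np.array(P,float).reshape(-1,3),cv2.Rodrigues(T[:3,:3])[0],T[:3,3],c["mtx"],c["distortion"])[0];return r[:,0]
def tri(a,b):
    o1,d1=ray("top",a);o2,d2=ray("scene",b)
    A=np.stack([d1,-d2],1);t=np.linalg.lstsq(A,o2-o1,rcond=None)[0]
    p,q=o1+d1*t[0],o2+d2*t[1];return (p+q)/2,np.linalg.norm(p-q)
E
python3 - <<'E'
from h import *
for n,(u0,v0,u1,v1) in dict(top=(285,140,365,225),scene=(255,150,335,235)).items():
    im=cv2.imread(f"pics/{n}0.png")
    cv2.imwrite(f"pics/{n}0z.png",cv2.resize(im[v0:v1,u0:u1],None,fx=7,fy=7,interpolation=cv2.INTER_CUBIC))
    hsv=cv2.cvtColor(im,cv2.COLOR_BGR2HSV)
    sub=np.zeros(im.shape[:2],np.uint8);sub[v0:v1,u0:u1]=1
    for nm,lo,hi in (("or",(7,140,90),(20,255,255)),("red1",(0,130,90),(4,255,255)),("red2",(174,130,90),(180,255,255))):
        m=cv2.inRange(hsv,lo,hi)*sub
        k,l,st,ce=cv2.connectedComponentsWithStats(m)
        for i in range(1,k):
            if st[i,4]>5:
                pts=np.argwhere(l==i)[:,::-1].astype(np.float32);print(n,nm,st[i],ce[i],cv2.minAreaRect(pts))
E
```

```text
top or [325 166  12  26 138] [329.79710145 180.32608696] ((330.60552978515625, 178.98167419433594), (6.8963494300842285, 25.66974449157715), 16.699243545532227)
top red1 [313 200   5   6  27] [315.07407407 202.40740741] ((315.0, 202.5), (5.0, 4.0), 90.0)
scene or [290 164  14  25 246] [296.61382114 175.91463415] ((296.5, 176.0), (24.0, 13.0), 90.0)
scene red1 [296 203   7   7  38] [299.44736842 205.89473684] ((299.0, 206.0), (6.0, 6.0), 90.0)
```

View pics/top0z.png

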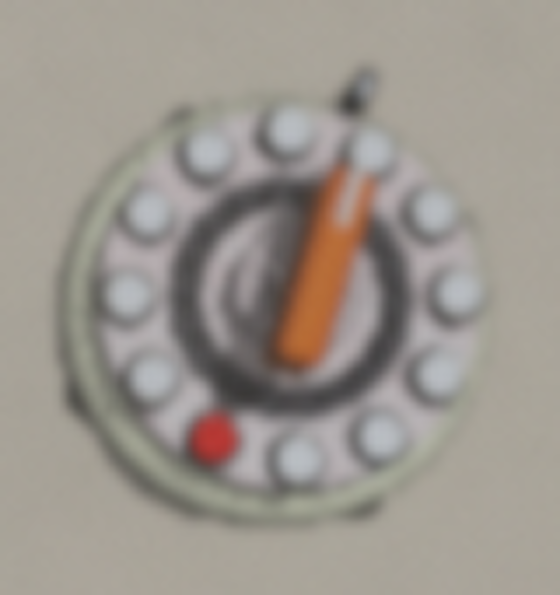

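View pics/scene0z.png

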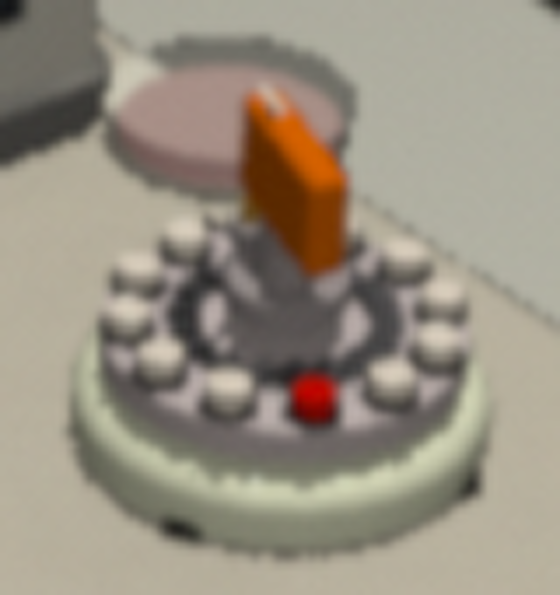

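Run:
```python
from h import *
from scipy.optimize import least_squares
z2=lambda x,y,u0,v0:((x+.5)/7-.5+u0,(y+.5)/7-.5+v0)
def fit(n,pts,u0,v0):
    P=np.array([plane(n,z2(x,y,u0,v0),.047)[:2] for x,y in pts])
    r=least_squares(lambda p:np.hypot(*(P-p[:2]).T)-.0475,P.mean(0));print(n,r.x,np.abs(r.fun).max(),np.hypot(*(P-r.x).T).mean())
    return r.x
top=[(209,152),(288,132),(370,152),(434,210),(457,294),(437,376),(380,435),(298,460),(213,438),(150,376),(129,296),(148,212)]
c=fit("top",top,285,140)
sc=[(184,238),(137,272),(127,312),(158,354),(229,387),(313,395),(391,378),(438,340),(446,295),(406,252)]
c2=fit("scene",sc,255,150)
a=plane("top",z2(358,168,285,140),.104);b=plane("top",z2(298,362,285,140),.104)
print("bar",a,b,(a+b)/2,np.linalg.norm(a-b),np.degrees(np.arctan2(*(a-b)[1::-1])))
m=plane("top",z2(368,78,285,140),.035);print("mark",m,np.linalg.norm(m[:2]-c),np.degrees(np.arctan2(*(m[:2]-c)[::-1])))
r=plane("top",z2(213,438,285,140),.047);print("red",r,np.degrees(np.arctan2(*(r[:2]-c)[::-1])))
# line of bar top in scene
a=plane("scene",z2(268,92,255,150),.104);b=plane("scene",z2(325,180,255,150),.104);print("bar",a,b,(a+b)/2,np.linalg.norm(a-b),np.degrees(np.arctan2(*(a-b)[1::-1])))
```

```text
top [ 0.56689897 -0.30315901] 0.00048139381466792697 0.0473434995039786
scene [ 0.56464282 -0.30201575] 0.0006593781887336142 0.04757736495793184
bar [ 0.59323751 -0.31204981  0.104     ] [ 0.54074068 -0.29500246  0.104     ] [ 0.5669891  -0.30352613  0.104     ] 0.05519537133650368 -17.990224748211197
mark [ 0.63252028 -0.32819709  0.035     ] 0.0702357590133752 -20.884558512985556
red [ 0.52558505 -0.27971117  0.047     ] 150.42279024294623
bar [ 0.59047863 -0.31212373  0.104     ] [ 0.54223394 -0.29353961  0.104     ] [ 0.56635629 -0.30283167  0.104     ] 0.051700288521207415 -21.066966242377546
```

>>> drive_tool(
  targets=[0, 0, 0, -40, -40, 0, 0.6, 0, 0, 0, -40, -40, 0, 0.6, 0, 0, 0, -40, -40, 0, 0.6, 0, 0, 0, -40, -40, 0, 0.6, 0, 0, 0, -40, -40, 0, 0.6, 0, 0, 0, -40, -40, 0, 0.6, 0, 0, 0, -40, -40, 0, 0.6, 0, 0, 0, -40, -40, 0, 0.6, 0, 0, 0, -40, -40, 0, 0.6, 0, 0, 0, -40, -40, 0, 0.6, 0, 0, 0, -40, -40, 0, 0.6, 0, 0, 0, -40, -40, 0, 0.6],
  grip_force=35,
)

```text
clock: 1.6
position: [0.479, -0.103, 0.231]
ee_rot: [-0.0, 0.201, 0.98, 0.0]
contact_force: [1.4, -0.0, -0.2]
width: 0.0511
```

>>> drive_tool(
  targets=[0, 0, 0, -32, -30, 0, 0.6, 0, 0, 0, -32, -30, 0, 0.6, 0, 0, 0, -32, -30, 0, 0.6, 0, 0, 0, -32, -30, 0, 0.6, 0, 0, -4, -31, -30, 0, 0.6, 0, 0, 0, 0, 0, 40, 0.6, 0, 0, 0, 0, 0, 40, 0.6, 0, 0, 0, 0, 0, 10, 0.6, 0, 0, 0, 0, 0, 0, 0.6],
)

```text
clock: 2.72
position: [0.566, -0.3015, 0.141]
ee_rot: [-0.0, 0.166, 0.986, 0.0]
contact_force: [-0.5, -0.6, 0.6]
width: 0.0511
```

Run:
```python
from h import *
s=get_state();print(s)
out=[]
for n,(u0,v0,u1,v1) in dict(top=(285,130,385,230),scene=(245,120,345,220)).items():
    im=get_image(n)[:,:,::-1];out.append(cv2.resize(im[v0:v1,u0:u1],(400,400),interpolation=cv2.INTER_CUBIC))
cv2.imwrite("pics/a1.png",np.hstack(out))
```

```text
{'clock': 2.725, 'qpos': array([-5.97932932e-01,  4.32605213e-01,  1.49303601e+00,  1.15309477e-04,
        1.21691375e+00, -1.83492337e+00]), 'qd': array([-0.0002955 , -0.02494003, -0.03917871,  0.00025334,  0.00314627,
        0.00049183]), 'effort': array([-1.06326083e-01, -4.77664232e+01, -2.20916212e+01, -6.46240413e-03,
        1.60068943e-02, -1.46152803e-05]), 'position': array([ 0.56600331, -0.30149241,  0.14104392]), 'ee_rot': array([-4.14560274e-04,  1.66148839e-01,  9.86100567e-01,  2.50159194e-04]), 'contact_force': array([-0.5002708 , -0.56403756,  0.56455497]), 'moment': array([-0.03092675, -0.00837236,  0.02937006]), 'width': 0.05108595866127775}
```

View pics/a1.png

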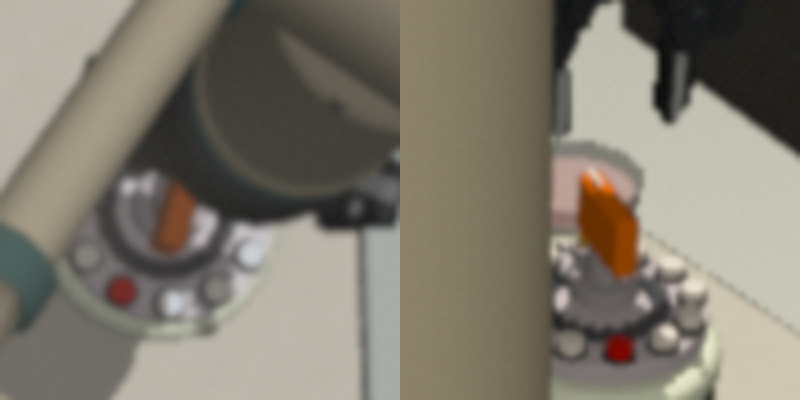

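The fingers straddle the bar (orange bar at about (607,225) in the right panel, between the fingertips). I go down and grip.

>>> drive_tool(
  targets=[0, 0, 0, 0, -1, 25, 0.6, 0, 0, 0, 0, 0, 25, 0.6, 0, 0, 0, 0, 0, 16, 0.6, 0, 0, 0, 0, 0, 0, 0.6],
)

```text
clock: 3.32
position: [0.5656, -0.3023, 0.0751]
ee_rot: [-0.0, 0.166, 0.986, 0.0]
contact_force: [-0.4, 0.3, 0.4]
width: 0.0514
```

>>> drive_tool(
  targets=[0, 0, 0, 0, 0, 0, 0.3, 0, 0, 0, 0, 0, 0, 0.1, 0, 0, 0, 0, 0, 0, 0, 0, 0, 0, 0, 0, 0, 0, 0, 0, 0, 0, 0, 0, 0, 0, 0, 0, 0, 0, 0, 0],
  grip_force=35,
)

```text
clock: 4.08
position: [0.5661, -0.3035, 0.0766]
ee_rot: [0.001, 0.166, 0.986, -0.001]
contact_force: [-2.6, -1.4, 5.5]
width: 0.0134
```

Run:
```python
from h import *
s=get_state();print(s)
out=[]
for n,(u0,v0,u1,v1) in dict(top=(285,130,385,230),scene=(245,120,345,220)).items():
    im=get_image(n)[:,:,::-1];out.append(cv2.resize(im[v0:v1,u0:u1],(400,400),interpolation=cv2.INTER_CUBIC))
cv2.imwrite("pics/a2.png",np.hstack(out))
```

```text
{'clock': 4.075, 'qpos': array([-5.99975609e-01,  4.87605348e-01,  1.57477747e+00, -8.47706536e-04,
        1.07685400e+00, -1.83648739e+00]), 'qd': array([-0.00090696,  0.00065817,  0.00063123,  0.0008733 , -0.00043124,
       -0.00045044]), 'effort': array([ 1.64978452e+00, -4.67718208e+01, -1.94018841e+01,  7.24680182e-01,
       -1.68980313e-01,  8.91486125e-03]), 'position': array([ 0.56610402, -0.30351635,  0.07659667]), 'ee_rot': array([ 9.12661204e-04,  1.66167285e-01,  9.86096804e-01, -8.33061685e-04]), 'contact_force': array([-2.56800676, -1.43936173,  5.46591857]), 'moment': array([-0.2023196 ,  0.27975637, -0.02735254]), 'width': 0.013384702437527143}
```

View pics/a2.png

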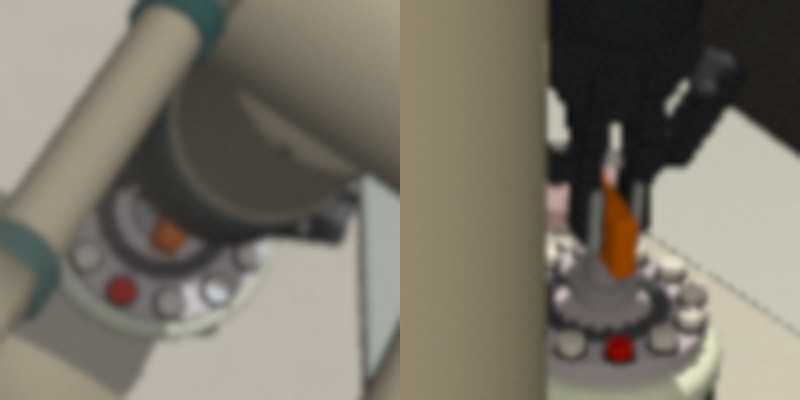

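The bar is held (13.4 mm wide) and the red cap shows at (120,290) in the left panel. I turn it clockwise 90°.

>>> drive_tool(
  targets=[0, 0, 5, 0, -1, 0, 0, 0, 0, 7, 0, 0, 0, 0, 0, 0, 8, 0, 0, 0, 0, 0, 0, 8, 0, 0, 0, 0, 0, 0, 8, 0, 0, 0, 0, 0, 0, 8, 0, 0, 0, 0, 0, 0, 8, 0, 0, 0, 0, 0, 0, 8, 0, 0, 0, 0, 0, 0, 8, 0, 0, 0, 0, 0, 0, 8, 0, 0, 0, 0, 0, 0, 8, 0, 0, 0, 0, 0, 0, 8, 0, 0, 0, 0],
)

```text
clock: 5.68
position: [0.5674, -0.303, 0.0766]
ee_rot: [0.001, 0.826, 0.564, 0.002]
contact_force: [2.1, 2.6, 5.4]
width: 0.0131
```

>>> drive_tool(
  targets=[0, 0, 0, 0, 0, 0, 0, 0, 0, 0, 0, 0, 0, 0, 0, 0, 0, 0, 0, 0, 0],
)

```text
clock: 6.05
position: [0.5674, -0.303, 0.0766]
ee_rot: [0.001, 0.825, 0.566, 0.002]
contact_force: [2.6, 1.7, 4.9]
width: 0.013
```

Run:
```python
from h import *
s=get_state();print(s)
out=[]
for n,(u0,v0,u1,v1) in dict(top=(285,130,385,230),scene=(245,120,345,220)).items():
    im=get_image(n)[:,:,::-1];out.append(cv2.resize(im[v0:v1,u0:u1],(400,400),interpolation=cv2.INTER_CUBIC))
cv2.imwrite("pics/a3.png",np.hstack(out))
```

```text
{'clock': 6.05, 'qpos': array([-0.60013576,  0.48797481,  1.57398541,  0.00296714,  1.07606439,
       -0.23344665]), 'qd': array([ 0.0012696 ,  0.00110896,  0.00033366,  0.00058294, -0.00013545,
       -0.00083556]), 'effort': array([-2.09014356e+00, -4.70085883e+01, -1.87586331e+01, -8.56920686e-01,
        2.11048611e-01, -4.65973606e-02]), 'position': array([ 0.56736922, -0.30302305,  0.07663494]), 'ee_rot': array([0.00119327, 0.82456971, 0.56575605, 0.00186196]), 'contact_force': array([2.62255105, 1.69908094, 4.93149103]), 'moment': array([ 0.25738491, -0.26392271, -0.04104468]), 'width': 0.013038617267997267}
```

View pics/a3.png

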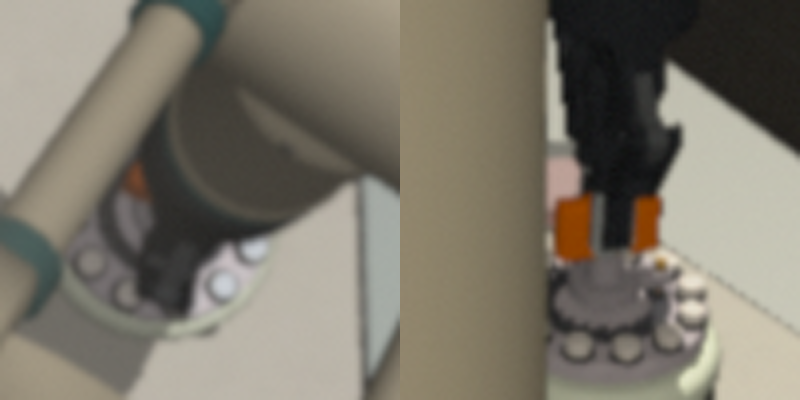

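The bar has turned about 92° and the red cap has gone from (620,350) round behind the forearm. I turn it back.

>>> drive_tool(
  targets=[0, 0, -5, 0, 0, 0, 0, 0, 0, -7, 0, 0, 0, 0, 0, 0, -8, 0, 0, 0, 0, 0, 0, -8, 0, 0, 0, 0, 0, 0, -8, 0, 0, 0, 0, 0, 0, -8, 0, 0, 0, 0, 0, 0, -8, 0, 0, 0, 0, 0, 0, -8, 0, 0, 0, 0, 0, 0, -8, 0, 0, 0, 0, 0, 0, -8, 0, 0, 0, 0, 0, 0, -8, 0, 0, 0, 0, 0, 0, -7, 0, 0, 0, 0],
)

```text
clock: 7.65
position: [0.5661, -0.3036, 0.0766]
ee_rot: [0.001, 0.172, 0.985, -0.0]
contact_force: [-0.3, 1.3, 6.1]
width: 0.0134
```

>>> drive_tool(
  targets=[0, 0, 0, 0, 0, 0, 0, 0, 0, 0, 0, 0, 0, 0],
)

```text
clock: 7.9
position: [0.5661, -0.3036, 0.0766]
ee_rot: [0.001, 0.174, 0.985, -0.0]
contact_force: [-0.6, 0.3, 6.1]
width: 0.0133
```

Run:
```python
from h import *
s=get_state();print(s)
out=[]
for n,(u0,v0,u1,v1) in dict(top=(285,130,385,230),scene=(245,120,345,220)).items():
    im=get_image(n)[:,:,::-1];out.append(cv2.resize(im[v0:v1,u0:u1],(400,400),interpolation=cv2.INTER_CUBIC))
cv2.imwrite("pics/a4.png",np.hstack(out))
```

```text
{'clock': 7.9, 'qpos': array([-6.00922612e-01,  4.87716506e-01,  1.57460047e+00,  8.49618735e-04,
        1.07737427e+00, -1.82188530e+00]), 'qd': array([-0.00034718,  0.00109677, -0.00070313,  0.00204338, -0.00214559,
        0.00179062]), 'effort': array([-1.46757471e-01, -4.62421274e+01, -1.93083769e+01, -6.40653307e-02,
       -2.66640047e-01,  2.10075988e-02]), 'position': array([ 0.56605244, -0.30355365,  0.07658609]), 'ee_rot': array([ 1.02041919e-03,  1.74223918e-01,  9.84705531e-01, -5.19938576e-05]), 'contact_force': array([-0.56476333,  0.27691692,  6.1413897 ]), 'moment': array([ 0.15802554,  0.02033931, -0.01309958]), 'width': 0.013320577606938349}
```

View pics/a4.png

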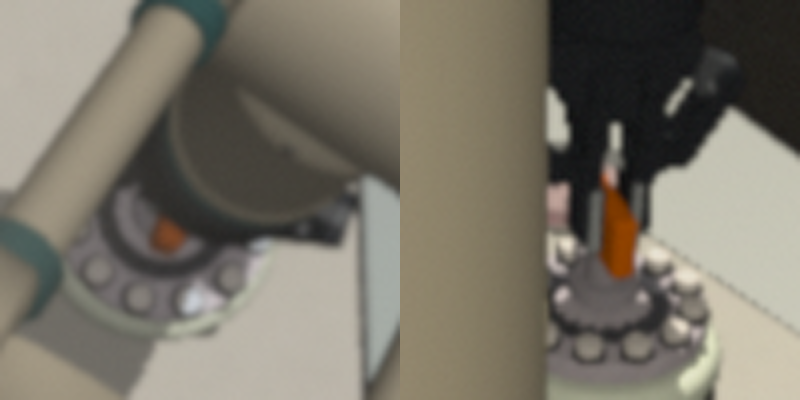

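Bar is back at its start angle and the red cap has not come back. I open and lift away.

>>> drive_tool(
  targets=[0, 0, 0, 0, 0, 0, 0.6, 0, 0, 0, 0, 0, 0, 0.6, 0, 0, 0, 0, 0, 0, 0.6, 0, 0, 0, 0, 0, 0, 0.6, 0, 0, 0, 0, 0, -20, 0.6, 0, 0, 0, 0, 0, -40, 0.6, 0, 0, 0, 0, 0, -50, 0.6, 0, 0, 0, 0, 0, -40, 0.6, 0, 0, 0, 40, 0, 0, 0.6, 0, 0, 0, 50, 0, 0, 0.6, 0, 0, 0, 50, 0, 0, 0.6, 0, 0, 0, 50, 0, 0, 0.6],
)

```text
clock: 9.5
position: [0.3854, -0.2374, 0.2252]
ee_rot: [-0.0, 0.175, 0.985, -0.0]
contact_force: [-0.6, -0.4, 0.5]
width: 0.0517
```

>>> drive_tool(
  targets=[0, 0, 0, 0, 50, 0, 0.6, 0, 0, 0, 0, 50, 0, 0.6, 0, 0, 0, 0, 50, 0, 0.6, 0, 0, 0, 0, 50, 0, 0.6, 0, 0, 0, 0, 0, 0, 0.6, 0, 0, 0, 0, 0, 0, 0.6],
)

```text
clock: 10.25
position: [0.4556, -0.0506, 0.2252]
ee_rot: [-0.0, 0.174, 0.985, -0.0]
contact_force: [-0.5, -0.1, -0.5]
width: 0.0513
```

Run:
```python
from h import *
s=get_state();print(s)
out=[]
for n,(u0,v0,u1,v1) in dict(top=(285,140,365,220),scene=(255,150,335,230)).items():
    im=get_image(n)[:,:,::-1].copy();cv2.imwrite(f"pics/{n}5.png",im);out.append(cv2.resize(im[v0:v1,u0:u1],(400,400),interpolation=cv2.INTER_CUBIC))
cv2.imwrite("pics/a5.png",np.hstack(out))
```

```text
{'clock': 10.25, 'qpos': array([-2.61954368e-01,  1.03042767e-01,  1.74521393e+00, -8.12111511e-04,
        1.29355103e+00, -1.48202785e+00]), 'qd': array([-0.02836732, -0.00313828,  0.00132979,  0.00097853, -0.00112648,
        0.00251419]), 'effort': array([ 8.37105308e-01, -3.04129672e+01, -2.39844918e+01,  7.82933598e-02,
        4.97577221e-04,  1.21970454e-03]), 'position': array([ 0.45558322, -0.05059245,  0.2252249 ]), 'ee_rot': array([-1.40913115e-04,  1.74354537e-01,  9.84682858e-01, -3.79773877e-04]), 'contact_force': array([-0.50052663, -0.12847096, -0.49095044]), 'moment': array([ 0.03030614,  0.00976797, -0.0298403 ]), 'width': 0.05129660084600135}
```

View pics/a5.png

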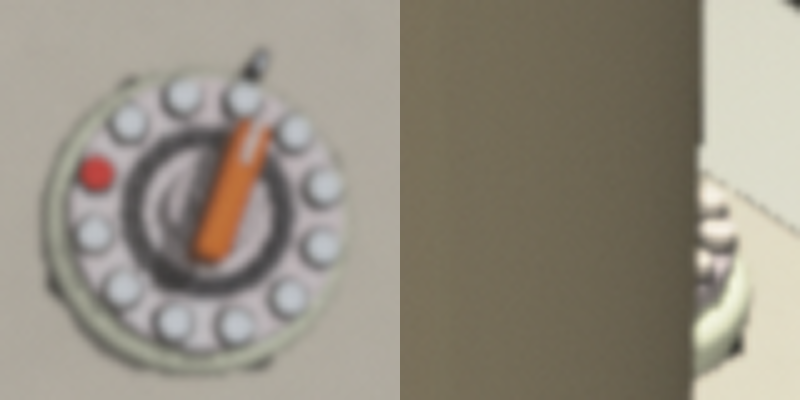

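View pics/top5.png

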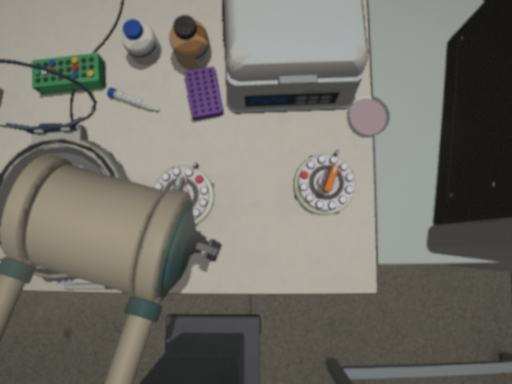

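Run:
```python
from h import *
r=plane("top",(304.3,174.4),.047);r0=np.array([.5256,-.2797,.047]);c=np.array([.5667,-.3031])
print(r,np.linalg.norm(r-r0)*1e3,np.degrees(np.arctan2(*(r[:2]-c)[::-1])))
z=lambda x,y:((x+.5)/5-.5+285,(y+.5)/5-.5+140)
a=plane("top",z(258,122),.104);b=plane("top",z(209,255),.104);print(np.degrees(np.arctan2(*(a-b)[1::-1])))
A,B=[cv2.imread(f"pics/top{k}.png")[155:180,190:215].astype(int) for k in (0,5)];print("grey patch diff",abs(A-B).mean())
print(get_state()["contact_force"]); sign_off()
```

```text
[ 0.58109128 -0.25886919  0.047     ] 59.272298905085776 71.97677911136351
-20.97529846743942
grey patch diff 5.426666666666667
[ 1.31237365 -0.31086369  0.52906349]
the job is handed in; nothing more can be done
```

I turned the orange knob about 92° clockwise, then back to its home mark, let go and moved the arm clear. The job is handed in, at about 10 s of robot time, and no verdict was given.

**Last checks (top camera):**
- **Knob:** the bar stands at −21.0°, and I had measured the home mark at −20.9°, so it is at home.
- **Disc:** the red cap is 59 mm from where it started, about 78° clockwise, against the 32.5 mm needed.
- **Robot:** the gripper is open, clear of everything, and the wrist force is about zero.

**Less certain:**
- **Disc on the way back:** comparing caps in the scene view, the disc may have moved back by about 6° while the knob was turned home. The 78° was measured after that.
- **Cameras:** the scene camera could not confirm the end state, because the arm blocked its view. I saw the mid-turn position only through the arm pose and partly hidden pictures, since the red cap was behind the forearm.
- **Grey carousel:** the arm never went low near it. The patch of it I compared between the first and last pictures changed a little (5 of 255 grey levels on average). I took this for the arm's shadow and did not measure its knob angle or red cap.

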